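# Hang the cork pail on the cart's notched rail

## Task

Lift the blue S-hook off its wooden block, hang it over the drinks cart's raised top rail so that it sits fully down in the rail's orange notch (slide it along the rail with a light touch to feel for the notch), and let it go. Then hang the yellow cork pail by its bail in the hook's lower curl and leave it hanging freely and still. Be gentle: never press the hook on the rail, or the pail on the hook, with more than about four kilos (40 N), and leave the carafe, glass, coasters and corkscrew where they are.

Things in the scene. Friction and masses are not known exactly. Their poses are not given: they have to be found in the camera images.
- rail: Fixed two-bar rail. Origin: on the tray under its middle; z up, y along the bars, -x towards the robot. Dark posts 190 mm either side of the middle, 30 mm deep in x, 279 mm tall. Lower bar: 20 mm wide in x, z = 193 to 213 mm, right below the top bar; the hung hook's foot leans on it.
- rail_top (a point): Middle of the top bar's flat top, 273 mm above the tray; axes of the rail. Bar 20 mm wide in x, 22 mm thick. One square notch is cut across its top, 12 mm wide along y, 8 mm deep, lined in orange, its centre anywhere within 32 mm to either side of this point along y. The notch's place changes and is NOT measured: feel (or look) for it.
- hook_tab (a point): Centre of the blue S-hook's upright grip tab (26 mm in x, 10 mm thick in y, 52 mm tall): pinch it across y. Hook axes: z up, +x the short back leg, -x the lower curl. 34 mm above and 4 mm to -x of hook_seat. The 140 g hook starts hung over the top edge of a fixed wooden block (20 mm thick, 125 mm tall); lift straight up over 35 mm to free it.
- hook_seat (a point): Underside of the middle of the hook's bridge, an 8 mm round rod along x; hook axes. Slot below it 23.5 mm wide in x, centred here, between stem (-x) and back leg (+x, ending 28 mm below). On the rail's plain top it is 273 mm above the tray, in the notch 265 mm. Hook's lowest point 112 mm below; foot bar on the stem 40 mm wide in y, 56 to 68 mm below.
- hook_curl (a point): Floor of the hook's lower curl (top of its 8 mm rod), 80 mm to -x of and 104 mm below hook_seat; hook axes. Open upwards: its tip is 26 mm further to -x, the tip's top 22 mm above this point. On the +x side the rod slopes up to the stem, 64 mm away. Rod underside 8 mm below.
- pail_tab (a point): Centre of the wooden grip tab on the yellow pail's bail (20 mm in x, 14 mm thick in y, 46 mm tall): pinch it across y. Pail axes: z up, y along the bail. The pail (180 to 310 g, rim 80 mm across, 70 mm tall) starts standing on the tray, this point 154 mm above the tray.
- pail_bail (a point): Middle of the underside of the pail's stiff bail, an 8 mm rod arch in the pail's y-z plane, straight for 29 mm to either side. 30 mm below pail_tab, 54 mm above the rim, 124 mm above the pail's bottom. It comes to rest on hook_curl, the bail lying across the hook (pail y along hook y).
- carafe: Closed green glass carafe, 88 mm across, 207 mm tall; origin under its centre. Leave alone.
- glass: Clear highball glass, 70 mm across, 150 mm tall; origin under its centre. Leave alone.
- coasters: Stack of ceramic coasters, 96 mm across, 32 mm tall; origin under its centre. Leave alone.
- corkscrew: Steel wing corkscrew lying flat, about 160 mm by 90 mm, 28 mm high; origin under its middle. Leave alone.

How it is judged:
On the way, in this order (a step that is already met when the one before it is completed fails the run):
1. the hook is down in the notch and let go (z of hook_seat in the frame of rail between 0.26 and 0.2688 m and x of hook_seat in the frame of rail between -0.01 and 0.01 m and y of hook_seat in the frame of rail between -0.05 and 0.05 m and angle between hook_seat's own z axis and vertical below 0.2 rad and angle between the x axis of hook_seat and the x axis of rail, either way round below 0.25 rad and contact force between the fingers and hook below 0.1 N), for 0.3 s.
2. the pail hangs from the lower curl, let go (z of hook_seat in the frame of rail between 0.26 and 0.2688 m and x of hook_seat in the frame of rail between -0.01 and 0.01 m and y of hook_seat in the frame of rail between -0.05 and 0.05 m and angle between hook_seat's own z axis and vertical below 0.2 rad and angle between the x axis of hook_seat and the x axis of rail, either way round below 0.25 rad and x of pail_bail in the frame of hook_curl between -0.02 and 0.03 m and y of pail_bail in the frame of hook_curl between -0.025 and 0.025 m and z of pail_bail in the frame of hook_curl between -0.006 and 0.01 m and angle between pail_bail's own z axis and vertical below 0.25 rad and contact force between pail and hook above 0.5 N and contact force between the fingers and pail below 0.1 N), for 0.3 s.
At the end, for the whole second after the job is handed in: Hook bridge in the notch (under 3.8 mm above its floor, within 10 mm of the bar's centre line, upright within 0.2 rad, square within 0.25 rad); pail's bail on the curl floor (-6 to +10 mm high, within 20-30 mm along, 25 mm across), upright within 0.25 rad, let go, both slower than 0.05 m/s (all of step 2 and contact force between the arm and hook below 0.1 N and linear speed of each of pail, hook below 0.05 m/s); the robot touches nothing.
It fails at once if the hook was pressed on the rail with more than 40 N (contact force between hook and rail above 40 N).
It fails at once if the pail was pressed on the hook with more than 40 N (contact force between pail and hook above 40 N).
It fails at once if the carafe, glass, coasters or corkscrew was moved by more than 20 mm (distance of any of carafe, glass, coasters, corkscrew from where it was at the start of the episode above 0.02 m).
It also fails if it takes over 72 s, if anything falls off the work surface, if the arm or the gripper's body presses on something with over 40 N, if the wrist force passes 120 N, or if a joint passes its speed limit or range.

## Robot

A 6-joint arm with a two-finger parallel gripper is mounted at the origin on the work surface. World frame = base frame: x ahead of the robot, y to its left, z up, the work surface at z = 0. Lengths are in m, angles in rad, forces in N, time in s.
With the tool pointing down it reaches from about 0.425 to 0.95 m from the base axis. Payload 3.5 kg.
Tool frame: the origin (TCP) lies midway between the tips of the shut fingers; the grasp point (between the pads) lies 19 mm behind it; z points along the fingers, y is the line along which they close (so a half turn about z gives the same grasp; the last joint's range is limited). The gripper opens to 85 mm and grips with 20 to 120 N. Pads are 22 mm wide; open, the fingers measure 114 mm over their backs; the gripper's body (76 mm by 85 mm) begins 54 mm behind the grasp point. The pads swing forward as they close: fully open they stand 13 mm farther back than shut.
Start: joints at [-1.43, 0.286, 1.577, -0, 1.279, -0.15], TCP at [0.194, -0.647, 0.231] pointing down, gripper open.
Joint ranges: [-2.77, 2.77], [-0.9, 2.22], [0.21, 2.48], [-1.53, 4.67], [0.24, 2.81], [-2.84, 2.84]. Speed limits (rad/s): [2.79, 2.79, 3.14, 3.14, 3.14, 3.14].

## Interface

Orientations are given as a unit quaternion [x, y, z, w].
In Python, from plant import get_state, read_camera, ctrl gives the robot as it stands.
- The arm moves only by the shell command python3 -m crank 'ROWS' [FORCE]. ROWS is JSON, a list of rows, each a list of 3 entries, a list of its own where there are three numbers: the shift along the tool's x, y, z in mm, then the turn about the tool's z in degrees, then the closure in counts, from 0 (fully open) to 255 (shut). In form: [[[tx, ty, tz], yaw, claw], ...]. A call has 1 to 10 rows; each row is the pose to reach, as a shift and turn from the pose commanded when the call began, along the tool's axes at that moment; what a row does not reach only later rows make up. A row lasts 1/10 s, in which the tool goes at most 50 mm and 8.59 degrees, less where a joint would pass 70% of its speed; a pose out of reach is approached as far as the arm can. A call with a gripper value outside its range is refused whole. The fingers move at their own pace and stop on an object; FORCE is the grip in N (left out, the last holds). Time passes only in rows, so rows that repeat a pose let the fingers close. It gives the time, the measured TCP pose, the force, the opening and the grip force at its end, in the units of the state.
- get_state(): the state, without advancing time (a new reading comes with each control period).
- read_camera(name): name is "side" or "top"; returns a dict with "frame" (384x512x3 uint8, blue, green, red), "range_z" (384x512 float32, m along the optical axis (not along the pixel's ray), 0 where there is no reading), "vfov" (degrees; the focal length in pixels is half the picture's height over the tangent of half this angle, whatever the lens; pixels are square), "cx", "cy" (the principal point, pixels), "origin" and "orientation" of the camera in the world. Camera axes: x right, y down, z forward; pixel columns grow to the right and rows downward; lengths in m; the calibration is good to about 2 mm. A picture is of the moment at which its call begins.
- ctrl.sign_off(): hands the job in; it is judged then, once.
The state is a dict: "time": time; "qpos": joint angles; "dq": joint speeds; "joint_efforts": joint torques, N m; "eef_pos": TCP position; "tcp_rot": TCP orientation; "contact_force": force on the tool from outside, world axes, zero at the start; "wrist_torque": the same for the moment, N m; "opening": opening from 0.0 (shut) to 1.0 (fully open); "finger_force": force on a finger pad.
Only numpy, scipy, OpenCV 4.12 (cv2) and the standard library are available. Lean on these libraries where they do the work, as an engineer would, in place of code of your own. Each camera call takes 0.05 s, during which the arm holds its last target. There are 200 camera calls.

## Working session

There is one attempt and no reset: what is moved stays moved. The work goes in short steps, Python scripts to look and compute and a shell command to move; the robot and the scene stay as the last step left them, time stands still between calls to the robot, and variables do not carry over. Pictures are saved under pics/ and viewed, at most 10 in all, crops included, and the job is handed in when it is done.

```bash
ls; mkdir -p pics; cat > h.py <<'E'
import numpy as np, cv2
from plant import get_state, read_camera, ctrl
from scipy.spatial.transform import Rotation as R
def cloud(c):
    z=c["range_z"]; h,w=z.shape; f=h/2/np.tan(np.radians(c["vfov"])/2)
    u,v=np.meshgrid(np.arange(w),np.arange(h))
    p=np.stack([(u-c["cx"])/f*z,(v-c["cy"])/f*z,z],-1)
    P=p@R.from_quat(c["orientation"]).as_matrix().T+np.array(c["origin"])
    P[z==0]=np.nan
    return P
E
python3 - <<'E'
from h import *
s=get_state();print(s)
for n in("side","top"):
    c=read_camera(n);cv2.imwrite(f"pics/{n}0.png",c["frame"]);np.save(f"{n}0.npy",cloud(c));print(n,c["origin"],c["orientation"],c["vfov"],c["cx"],c["cy"])
E
```

```text
pics
{'time': 0.0, 'qpos': array([-1.43000529e+00,  2.87193218e-01,  1.57818142e+00,  4.65903874e-05,
        1.27859756e+00, -1.49997883e-01]), 'dq': array([-0.00087854,  0.00073483,  0.00022439, -0.00112847,  0.00160041,
        0.0007056 ]), 'joint_efforts': array([-1.08067964e-04, -4.05985343e+01, -2.92626446e+01, -6.49694903e-05,
        5.79593150e-03, -1.70135884e-06]), 'eef_pos': array([ 0.19347526, -0.64599229,  0.22992641]), 'tcp_rot': array([ 9.89449108e-01,  1.44875973e-01,  2.77765400e-05, -1.18965623e-03]), 'contact_force': array([-0.36490921, -0.10636092,  0.26094639]), 'wrist_torque': array([-0.03817685,  0.01850573, -0.02744876]), 'finger_force': 0.0, 'opening': 0.99918918068599}
side [0.49077808 0.59777938 0.91455252] [-0.02580934  0.94275657 -0.33231164  0.01062573] 56.08995410569118 263.59020792282894 191.205898596774
top [ 0.29493547 -0.01583163  1.70850709] [-0.70027459  0.70896627 -0.05510728  0.06281332] 44.14436307244627 251.27938905696362 195.8955732367124
```

View pics/side0.png

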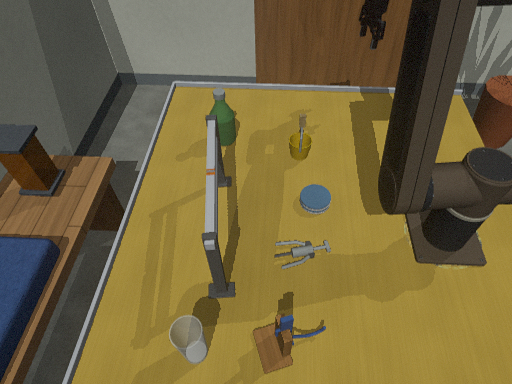

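View pics/top0.png

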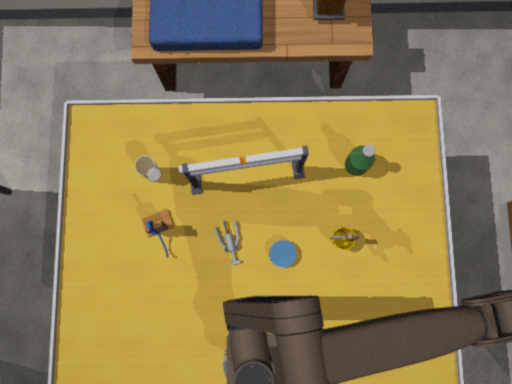

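The side view shows the rail at about (212,200) with the orange notch at (210,172), the hook on its block at (285,325) and the pail at (300,145). In the top view the notch is at (242,160), the hook at (153,228) and the pail at (344,238). Next I'll measure them.

```bash
cat > m.py <<'E'
from h import *
def line(xy):
    c=xy.mean(0);_,_,vt=np.linalg.svd(xy-c);return c,vt[0]
if __name__=="__main__":
  for n in("side","top"):
    im=cv2.imread(f"pics/{n}0.png");P=np.load(f"{n}0.npy");hsv=cv2.cvtColor(im,cv2.COLOR_BGR2HSV)
    H,S,V=[hsv[...,i].astype(int) for i in range(3)];X,Y,Z=P[...,0],P[...,1],P[...,2]
    on=(X>.2)&(X<1.0)&(abs(Y)<.6)
    print(n,"table z",np.nanmedian(Z[on&(Z<.03)]))
    # rail bar: grey, z 0.25..0.29
    b=on&(S<60)&(Z>.262)&(Z<.285)&(V>120)&(X>.6)&(Y>-.25)
    c,d=line(P[b][:,:2]);t=(P[b][:,:2]-c)@d
    print(" bar n",b.sum(),c,"mid",c+d*(t.min()+t.max())/2,"len",np.ptp(t),"dir deg",np.degrees(np.arctan2(d[1],d[0])),"z",np.median(P[b][:,2]))
    o=on&(H>4)&(H<20)&(S>150)&(Z>.24)&(Z<.29)&(X>.6)
    print(" notch",o.sum(),P[o].mean(0))
    k=on&(S<80)&(V<110)&(Z>.255)&(Z<.3)&(X>.6)
    for l in (1,-1):
        q=k&((P[...,:2]-c)@d*l>0.1); print(" post",q.sum(),P[q].mean(0))
    h=on&(H>100)&(H<125)&(S>120)&(X<.75)&(Y>.15)&(Z>.02)
    q=P[h]; print(" hook",h.sum(),"zmax",q[:,2].max())
    for lo,hi in((.02,.06),(.06,.11),(.115,.14),(.14,.2)):
        r=q[(q[:,2]>lo)&(q[:,2]<hi)]
        if len(r): cc,dd=line(r[:,:2]); print("  ",lo,hi,len(r),r.mean(0),np.degrees(np.arctan2(dd[1],dd[0])),r.min(0),r.max(0))
    w=on&(Z>.08)&(Y<-.15)&(X<.75)&(X>.4)&(Y>-.36)
    q=P[w]
    for lo,hi in((.08,.115),(.115,.132),(.132,.2)):
        r=q[(q[:,2]>lo)&(q[:,2]<hi)]
        if len(r)>2: cc,dd=line(r[:,:2]); print("  pail",lo,hi,len(r),r.mean(0),np.degrees(np.arctan2(dd[1],dd[0])),r.min(0),r.max(0))
    if n=="side": big=np.hstack([cv2.resize(im[290:375,235:345],None,fx=3.6,fy=3.6,interpolation=2),cv2.resize(im[95:180,260:340],None,fx=3.6,fy=3.6,interpolation=2)])
    else: big=np.vstack([big,cv2.resize(np.hstack([im[200:265,130:185],im[215:280,315:375]]),(big.shape[1],280),interpolation=2)])
  cv2.imwrite("pics/crops.png",big)
E
python3 m.py
```

```text
side table z -0.00014993470353169558
 bar n 986 [0.64942759 0.05328598] mid [0.6521025  0.03362897] len 0.3920085817509081 dir deg -82.25085006326385 z 0.2726368314689482
 notch 21 [0.653456   0.02570603 0.26884542]
 post 92 [ 0.67338595 -0.15001635  0.27040228]
 post 142 [0.6258144  0.2069237  0.27525503]
 hook 146 zmax 0.18797886159596244
   0.02 0.06 61 [0.40260204 0.31816337 0.03367315] 19.63611331350368 [0.36313566 0.3033543  0.02028184] [0.4397298  0.33337134 0.05163493]
   0.06 0.11 1 [0.44060315 0.35180081 0.06759807] 0.0 [0.44060315 0.35180081 0.06759807] [0.44060315 0.35180081 0.06759807]
   0.115 0.14 21 [0.47295884 0.34566297 0.13027534] 15.362393860491263 [0.44789973 0.33823758 0.11542989] [0.48071781 0.35010576 0.1397508 ]
   0.14 0.2 61 [0.46041351 0.33950032 0.18319155] 15.938762785129335 [0.44842373 0.3311473  0.14615767] [0.47206192 0.34660638 0.18797886]
  pail 0.08 0.115 187 [ 0.64776536 -0.29855343  0.09765073] 154.90414601533288 [ 0.41691302 -0.35986162  0.08013497] [ 0.70277063 -0.15751758  0.11498145]
  pail 0.115 0.132 116 [ 0.61370942 -0.30375952  0.12360232
[... 910 characters left out ...]
1274887 ] 73.70961850138596 [0.4472814  0.3259218  0.11890596] [0.45027601 0.33228578 0.13630924]
   0.14 0.2 36 [0.45941126 0.33182802 0.17783368] -163.27613003097116 [0.44907193 0.32398228 0.1458253 ] [0.47332513 0.3397766  0.19093583]
  pail 0.08 0.115 82 [ 0.65070308 -0.30056757  0.10159323] 167.9955831707906 [ 0.41676251 -0.3593869   0.08006549] [ 0.72755612 -0.16304907  0.11496685]
  pail 0.115 0.132 103 [ 0.5886098  -0.32846426  0.12486598] 173.48190255733832 [ 0.41779156 -0.35996044  0.11529182] [ 0.72901864 -0.16499106  0.13197384]
  pail 0.132 0.2 119 [ 0.55205139 -0.28508799  0.15656293] -166.5462498421778 [ 0.41098561 -0.35994745  0.1321605 ] [ 0.71751644 -0.16180383  0.19869891]
```

View pics/crops.png

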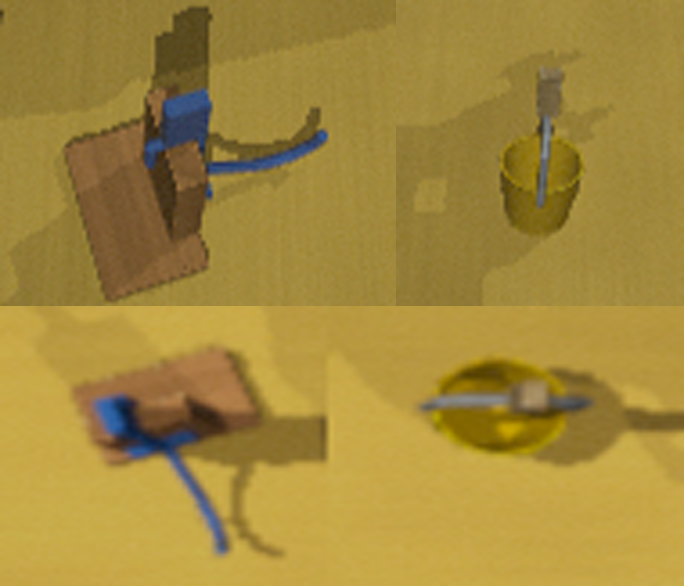

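The crops show the hook tab clear for a y pinch, with the curl pointing toward −x. The pail's bail runs along about world y, with the wooden tab upright. Next I'll refine the tab positions.

```bash
python3 - <<'E'
from h import *; from m import line
for n,(u0,u1,v0,v1) in {"side":(285,325,105,165),"top":(325,370,225,255)}.items():
    im=cv2.imread(f"pics/{n}0.png");P=np.load(f"{n}0.npy");hsv=cv2.cvtColor(im,cv2.COLOR_BGR2HSV).astype(int)
    m=np.zeros(im.shape[:2],bool);m[v0:v1,u0:u1]=1
    S=hsv[...,1];Z=P[...,2]
    for nm,k in (("bail",(S<110)&(Z>.08)&(Z<.13)),("tab",(S<150)&(Z>.132)&(Z<.2)),("tabtop",(S<150)&(Z>.172)&(Z<.2))):
        r=P[m&k]
        if len(r)>2:
            c,d=line(r[:,:2]);print(n,nm,len(r),r.mean(0).round(4),r.min(0).round(4),r.max(0).round(4),np.degrees(np.arctan2(d[1],d[0])).round(1))
    h=(hsv[...,0]>100)&(hsv[...,0]<125)&(S>120)&(P[...,0]<.75)&(P[...,1]>.15)
    r=P[h&(Z>.181)&(Z<.2)];print(n,"hooktop",len(r),r.mean(0).round(4),r.min(0).round(4),r.max(0).round(4))
    o=(hsv[...,0]>4)&(hsv[...,0]<20)&(S>150)&(Z>.24)&(Z<.29)&(P[...,0]>.6)&(P[...,0]<.7)
    r=P[o];print(" notch",r.min(0).round(4),r.max(0).round(4),np.median(r,0).round(4))
    # bar top edges: deviation across the bar
    a=np.radians(7.8);ex=np.array([np.cos(a),np.sin(a)]);ey=np.array([-ex[1],ex[0]])
    q=P[(S<60)&(hsv[...,2]>120)&(Z>.268)&(Z<.28)&(P[...,0]>.6)&(P[...,0]<.72)&(abs(P[...,1])<.2)]
    s=q[:,:2]@ex;t=q[:,:2]@ey;print(" bar across",np.percentile(s,[2,50,98]).round(4),"along",t.min().round(4),t.max().round(4),"notch s,t",(r[:,:2]@ex).mean().round(4),(r[:,:2]@ey).mean().round(4))
E
```

```text
side bail 38 [ 0.421  -0.2778  0.1085] [ 0.4174 -0.3525  0.0805] [ 0.4247 -0.2651  0.1299] 89.6
side tab 87 [ 0.4203 -0.3066  0.1581] [ 0.4104 -0.3181  0.1324] [ 0.4301 -0.284   0.1786] 173.5
side tabtop 22 [ 0.4199 -0.3103  0.1759] [ 0.4121 -0.3181  0.1731] [ 0.4283 -0.304   0.1786] -176.5
side hooktop 57 [0.461  0.3394 0.1848] [0.4497 0.3311 0.1813] [0.4721 0.3466 0.188 ]
 notch [0.6445 0.0185 0.2633] [0.6616 0.0376 0.2743] [0.6539 0.0254 0.2706]
 bar across [0.6409 0.6507 0.6602] along -0.2512 0.1111 notch s,t 0.6509 -0.0632
top bail 30 [ 0.4207 -0.3032  0.1196] [ 0.4168 -0.3594  0.0895] [ 0.4257 -0.2719  0.1298] 88.3
top tab 52 [ 0.4197 -0.3135  0.1602] [ 0.411  -0.3453  0.1322] [ 0.4282 -0.2896  0.1829] 84.3
top tabtop 24 [ 0.4196 -0.3157  0.1775] [ 0.4111 -0.3218  0.1738] [ 0.4276 -0.308   0.1829] 175.9
top hooktop 20 [0.4598 0.3327 0.1857] [0.4503 0.3277 0.1811] [0.4708 0.3379 0.1909]
 notch [0.6451 0.0167 0.2608] [0.6643 0.0324 0.2787] [0.6548 0.0262 0.2671]
 bar across [0.6408 0.6504 0.6604] along -0.2549 0.11 notch s,t 0.6513 -0.064
```

```bash
python3 -m crank '[[[110,0,-90],0,0],[[110,0,-90],0,0],[[110,0,-90],0,0],[[110,0,-90],0,0]]' 30
```

```text
time: 0.5
eef_pos: [0.3032, -0.6151, 0.3271]
tcp_rot: [0.989, 0.147, 0.001, 0.004]
contact_force: [0.3, 0.3, 0.1]
opening: 1.001
finger_force: 0.0
```

```bash
python3 -m crank '[[[279,-245,0],-1,0],[[279,-245,0],-1,0],[[279,-245,0],-1,0],[[279,-245,0],-1,0],[[279,-245,0],-1,0],[[279,-245,0],-1,0],[[279,-245,0],-1,0],[[279,-245,0],-1,0],[[279,-245,0],-1,0]]' 30; python3 - <<'E'
from h import *
s=get_state();T=R.from_quat(s["tcp_rot"]).as_matrix();print((T.T@(np.array([.4603,.336,.24])-s["eef_pos"])*1000).round(1),np.degrees(np.arctan2(T[1,0],T[0,0])),s["qpos"])
E
```

```text
time: 1.4
eef_pos: [0.4964, -0.298, 0.3198]
tcp_rot: [0.988, 0.155, -0.001, -0.001]
contact_force: [0.1, -1.2, -0.1]
opening: 0.998
finger_force: 0.0
[ 160.4 -614.3   80.9] 17.883272472376326 [-7.15792006e-01  2.11237449e-02  1.71427267e+00  1.50868271e-04
  1.40867053e+00  5.42859062e-01]
```

```bash
python3 -m crank '[[[125,-480,0],0,0],[[125,-480,0],0,0],[[125,-480,0],0,0],[[125,-480,0],0,0],[[125,-480,0],0,0],[[125,-480,0],0,0],[[125,-480,0],0,0],[[125,-480,0],0,0],[[125,-480,0],0,0],[[125,-480,0],0,0]]'; python3 -m crank '[[[35,-134,0],0,0],[[35,-134,0],0,0],[[35,-134,0],0,0],[[35,-134,0],0,0],[[35,-134,60],0,0],[[35,-134,60],0,0],[[35,-134,60],0,0]]'; cat > to.py <<'E'
import sys; from h import *
x,y,z,yaw=map(float,sys.argv[1:])
s=get_state();T=R.from_quat(s["tcp_rot"]).as_matrix();w=np.degrees(np.arctan2(T[1,0],T[0,0]))
print("go",(T.T@(np.array([x,y,z])-s["eef_pos"])*1000).round(1),"turn",round(w-yaw,2),"yaw",w.round(2),s["qpos"].round(2))
E
python3 to.py .4603 .336 .142 18
```

```text
time: 2.4
eef_pos: [0.4692, 0.1954, 0.3203]
tcp_rot: [0.988, 0.153, -0.001, 0.0]
contact_force: [0.5, 0.7, -0.1]
opening: 1.003
finger_force: 0.0
time: 3.1
eef_pos: [0.4612, 0.3309, 0.2577]
tcp_rot: [0.988, 0.153, -0.004, 0.001]
contact_force: [0.3, -0.8, -0.0]
opening: 0.999
finger_force: 0.0
go [  1.6  -5.3 115.7] turn -0.45 yaw 17.55 [ 0.44  0.03  1.81 -0.    1.3   1.71]
```

```bash
python3 -m crank '[[[1.5,-5,40],0,0],[[1.5,-5,75],0,0],[[1.5,-5,100],0,0],[[1.5,-5,115],0,0],[[1.5,-5,115],0,0]]' 30; python3 to.py .4603 .336 .142 18; python3 -m crank '[[[0,0,0],0,120],[[0,0,0],0,200],[[0,0,0],0,255],[[0,0,0],0,255],[[0,0,0],0,255],[[0,0,0],0,255],[[0,0,0],0,255],[[0,0,0],0,255]]' 40
```

```text
time: 3.6
eef_pos: [0.4619, 0.3374, 0.1453]
tcp_rot: [0.988, 0.153, -0.001, 0.0]
contact_force: [-0.5, 0.6, 0.2]
opening: 0.999
finger_force: 0.0
go [-2.   0.8  3.4] turn -0.41 yaw 17.59 [ 0.45  0.15  1.9  -0.    1.09  1.72]
time: 4.4
eef_pos: [0.4621, 0.3385, 0.1469]
tcp_rot: [0.988, 0.154, 0.0, -0.0]
contact_force: [-2.0, -1.4, 4.0]
opening: 0.114
finger_force: 44.4
```

```bash
python3 -m crank '[[[0,0,-15],0,255],[[0,0,-40],0,255],[[0,0,-80],0,255],[[0,0,-125],0,255],[[0,0,-170],0,255],[[0,0,-200],0,255],[[0,0,-213],0,255],[[0,0,-213],0,255],[[0,0,-213],0,255]]'; python3 - <<'E'
from h import *
for n in("side","top"):
    c=read_camera(n);cv2.imwrite(f"pics/{n}1.png",c["frame"]);P=cloud(c);np.save(f"{n}1.npy",P)
    hsv=cv2.cvtColor(c["frame"],cv2.COLOR_BGR2HSV).astype(int)
    h=(hsv[...,0]>100)&(hsv[...,0]<125)&(hsv[...,1]>120)&(P[...,0]<.75)&(P[...,1]>.2)&(P[...,2]>.2)
    q=P[h];print(n,h.sum(),q.min(0),q.max(0))
    r=q[q[:,0]<.43];print(len(r), np.degrees(np.arctan(np.polyfit(r[:,0],r[:,1],1)[0])) if len(r)>5 else 0, np.c_[r].mean(0) if len(r) else 0, r[:,2].min() if len(r) else 0)
E
python3 to.py .5 .2 .36 7.8
```

```text
time: 5.3
eef_pos: [0.4615, 0.3381, 0.3571]
tcp_rot: [0.988, 0.153, -0.002, 0.0]
contact_force: [0.3, 0.8, -2.0]
opening: 0.108
finger_force: 43.8
side 182 [0.35971545 0.30631041 0.22889417] [0.48069511 0.35481302 0.34947704]
96 17.287384831813622 [0.39277951 0.31829849 0.23969262] 0.22889417012906088
top 17 [0.3804207  0.3096168  0.22863805] [0.45413486 0.32299018 0.5108434 ]
8 17.158060167981933 [0.39130162 0.31258677 0.23246028] 0.22863805454212405
go [ -4.9 143.3  -3.9] turn 9.86 yaw 17.66 [ 0.46 -0.01  1.68  0.    1.48  1.72]
```

View pics/side1.png

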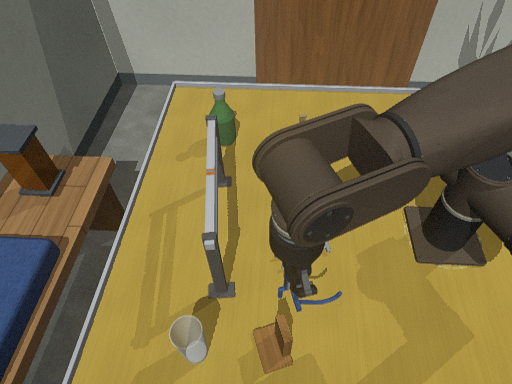

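The hook is held upright by its tab, with the curl at about (320,298). Next I'll measure the hook's offset from the TCP along hook x.

```bash
python3 - <<'E'
from h import *
s=get_state();tcp=s["eef_pos"]
for f,tc in(("side0",[.4621,.3385,.1469]),("side1",tcp)):
    im=cv2.imread(f"pics/{f}.png");P=np.load(f"{f}.npy");hsv=cv2.cvtColor(im,cv2.COLOR_BGR2HSV).astype(int)
    tc=np.array(tc)
    h=(hsv[...,0]>100)&(hsv[...,0]<125)&(hsv[...,1]>110)&(np.linalg.norm(P-tc,axis=-1)<.2)&(P[...,2]>.02)
    D=P[h]-tc; a=np.radians(17.4);sx=D[:,:2]@[np.cos(a),np.sin(a)];sy=D[:,:2]@[-np.sin(a),np.cos(a)];z=D[:,2]
    print(f,"ends",np.sort(sx)[:4].round(4),np.sort(sx)[-5:].round(4))
    t=(z>.0)&(z<.06);print("  tab",t.sum(),np.percentile(sx[t],[1,5,50,95,99]).round(4),"y",sy[t].mean().round(4))
    b=(z<-.0)&(sx>-.03)
    o=np.argsort(z[b]);
    for lo in range(-70,0,8):
        k=(z*1000>=lo)&(z*1000<lo+8)&(sx>-.04)
        if k.any(): print("  z",lo,k.sum(),sx[k].min().round(4),sx[k].max().round(4),sy[k].mean().round(4))
E
```

```text
side0 ends [-0.1045 -0.1042 -0.1028 -0.1012] [0.0205 0.0205 0.0206 0.0207 0.021 ]
  tab 91 [-0.0129 -0.012  -0.0011  0.0098  0.0111] y 0.0027
  z -38 5 -0.0135 0.0205 0.0053
  z -30 2 -0.0134 0.0207 0.0045
  z -22 9 -0.0125 0.021 0.0036
  z -14 10 -0.0097 0.0206 0.0035
  z -6 8 -0.0113 0.0083 0.0058
side1 ends [-0.1059 -0.1041 -0.1037 -0.1033] [0.0212 0.0212 0.0213 0.0215 0.0217]Traceback (most recent call last):
  File "<stdin>", line 9, in <module>
    return _quantile_unchecked(
        a, q, axis, out, overwrite_input, method, keepdims, weights)
    return _ureduce(a,
                    func=_quantile_ureduce_func,
    ...<5 lines>...
                    overwrite_input=overwrite_input,
                    method=method)
    r = func(a, **kwargs)
    result = _quantile(arr,
                       quantiles=q,
    ...<2 lines>...
                       out=out,
                       weights=wgt)
    slices_having_nans = np.isnan(arr[-1, ...])
                                  ~~~^^^^^^^^^
IndexError: index -1 is out of bounds for axis 0 with size 0
```

```bash
python3 -m crank '[[[-8,75,0],3,255],[[-12,115,0],5,255],[[-17,155,0],7,255],[[-22,195,0],9.5,255],[[-26,235,0],9.5,255],[[-30,270,0],9.5,255],[[-32,292,0],9.5,255],[[-32,292,0],9.5,255],[[-32,292,0],9.5,255]]'; python3 to.py .651 .025 .345 8.1
```

```text
time: 6.3
eef_pos: [0.5197, 0.0504, 0.3574]
tcp_rot: [0.998, 0.071, -0.002, -0.001]
contact_force: [0.2, 0.4, -1.1]
opening: 0.114
finger_force: 43.7
go [126.5  43.7  12. ] turn -0.01 yaw 8.09 [-0.1  -0.12  1.79  0.    1.48  1.33]
```

```bash
python3 -m crank '[[[35,25,0],0,255],[[75,44,0],0,255],[[105,44,0],0,255],[[120,44,5],0,255],[[126,44,12],0,255],[[126,44,12],0,255],[[126,44,12],0,255]]'; python3 - <<'E'
from h import *
s=get_state();tcp=s["eef_pos"];a=np.radians(7.8);ex=np.array([np.cos(a),np.sin(a)]);ey=np.array([-ex[1],ex[0]])
print("tcp s,t,z",tcp[:2]@ex,tcp[:2]@ey,tcp[2])
for n in("side","top"):
    c=read_camera(n);P=cloud(c);im=c["frame"]
    if n=="side": cv2.imwrite("pics/side2.png",cv2.resize(im[110:290,150:310],None,fx=3.3,fy=3.3,interpolation=2))
    hsv=cv2.cvtColor(im,cv2.COLOR_BGR2HSV).astype(int)
    h=(hsv[...,0]>100)&(hsv[...,0]<125)&(hsv[...,1]>110)&(np.linalg.norm(P-tcp,axis=-1)<.2)&(P[...,2]>.1)
    q=P[h];S=q[:,:2]@ex;T=q[:,:2]@ey
    print(n,len(q),"back",np.sort(S)[-4:].round(4),"tip",np.sort(S)[:3].round(4),"T median",np.median(T).round(4),np.polyfit(S,T,1).round(4))
E
```

```text
time: 7.0
eef_pos: [0.6503, 0.0257, 0.3466]
tcp_rot: [0.997, 0.072, -0.001, -0.0]
contact_force: [0.3, 0.4, -1.3]
opening: 0.109
finger_force: 43.7
tcp s,t,z 0.6477320918162455 -0.06278795240092107 0.3466174617147898
side 198 back [0.6662 0.6662 0.6663 0.6666] tip [0.5409 0.5432 0.5434] T median -0.0585 [ 0.043  -0.0842]
top 1 back [0.6125] tip [0.6125] T median -0.0537 [-0.0438 -0.0268]<stdin>:10: RankWarning: Polyfit may be poorly conditioned
```

View pics/side2.png

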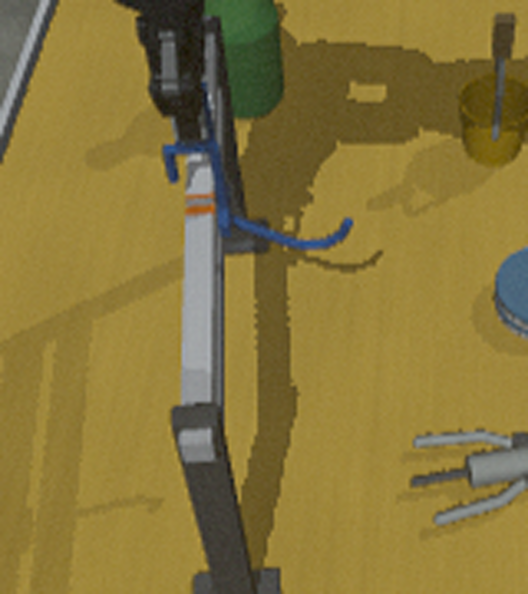

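Picture: the hook straddles above the rail near the orange notch at (200,203), with its back leg on the far side of the bar. I'll descend in small steps.

```bash
python3 -m crank '[[[2,0,0],0,255],[[2,0,15],0,255],[[2,0,30],0,255],[[2,0,38],0,255],[[2,0,42],0,255],[[2,0,44],0,255],[[2,0,44],0,255]]'; python3 -m crank '[[[0,0,1],0,255],[[0,0,2],0,255],[[0,0,3],0,255],[[0,0,4],0,255],[[0,0,4],0,255]]'
```

```text
time: 7.8
eef_pos: [0.6532, 0.0251, 0.3031]
tcp_rot: [0.997, 0.071, -0.0, -0.0]
contact_force: [-0.9, -0.0, -1.3]
opening: 0.113
finger_force: 43.8
time: 8.3
eef_pos: [0.6532, 0.0251, 0.2992]
tcp_rot: [0.997, 0.071, 0.0, -0.0]
contact_force: [-1.4, -0.1, -1.5]
opening: 0.112
finger_force: 43.7
```

```bash
for i in 1 2; do python3 -m crank '[[[0,0,1],0,255],[[0,0,2],0,255],[[0,0,2],0,255]]' | egrep 'eef_pos|contact'; done
```

```text
eef_pos: [0.6531, 0.0251, 0.297]
contact_force: [-0.7, 0.2, -1.7]
eef_pos: [0.6531, 0.0251, 0.295]
contact_force: [-0.3, -0.2, -2.3]
```

```bash
python3 -m crank '[[[0,0,1],0,255],[[0,0,1],0,255]]' | egrep 'eef_pos|contact';
```

```text
eef_pos: [0.6531, 0.0251, 0.2942]
contact_force: [-0.9, -0.1, -0.6]
```

```bash
for i in 1 2; do python3 -m crank '[[[0,0,1],0,255],[[0,0,1],0,255]]' | egrep 'eef_pos|contact'; done
```

```text
eef_pos: [0.6531, 0.0251, 0.2931]
contact_force: [-0.3, -0.2, -1.2]
eef_pos: [0.6531, 0.0252, 0.2923]
contact_force: [-1.1, -0.0, -1.1]
```

```bash
for i in 1 2 3; do python3 -m crank '[[[0,0,1],0,255],[[0,0,1],0,255]]' | egrep 'eef_pos|contact'; done
```

```text
eef_pos: [0.6531, 0.0254, 0.2914]
contact_force: [-1.4, 1.2, -0.8]
eef_pos: [0.6531, 0.0254, 0.2902]
contact_force: [-1.0, 1.1, 0.5]
eef_pos: [0.6531, 0.0254, 0.2891]
contact_force: [-1.0, 2.0, -1.1]
```

```bash
for i in 1 2 3; do python3 -m crank '[[[0,0,1],0,255],[[0,0,1],0,255]]' | egrep 'eef_pos|contact'; done
```

```text
eef_pos: [0.6531, 0.0254, 0.2882]
contact_force: [-1.3, 3.3, -1.2]
eef_pos: [0.6531, 0.0254, 0.2873]
contact_force: [-1.2, 2.1, 0.1]
eef_pos: [0.6531, 0.0254, 0.287]
contact_force: [-2.6, 3.3, 3.3]
```

```bash
python3 -m crank '[[[0,0,0],0,180],[[0,0,0],0,120],[[0,0,0],0,60],[[0,0,0],0,0],[[0,0,0],0,0],[[0,0,0],0,0],[[0,0,-20],0,0],[[0,0,-50],0,0],[[0,0,-80],0,0],[[0,0,-80],0,0]]'; python3 - <<'E'
from h import *
a=np.radians(7.8);ex=np.array([np.cos(a),np.sin(a)]);ey=np.array([-ex[1],ex[0]])
for n in("side","top"):
    c=read_camera(n);P=cloud(c);np.save(f"{n}3.npy",P);im=c["frame"];cv2.imwrite(f"pics/{n}3.png",im)
    if n=="side": cv2.imwrite("pics/side3c.png",cv2.resize(im[110:290,150:310],None,fx=3.3,fy=3.3,interpolation=2))
    hsv=cv2.cvtColor(im,cv2.COLOR_BGR2HSV).astype(int)
    h=(hsv[...,0]>100)&(hsv[...,0]<125)&(hsv[...,1]>110)&(np.linalg.norm(P-[.65,.025,.28],axis=-1)<.18)
    q=P[h];S=q[:,:2]@ex;T=q[:,:2]@ey
    print(n,len(q),"zmax",np.sort(q[:,2])[-3:],"zmin",np.sort(q[:,2])[:3],"back",np.sort(S)[-4:].round(4),"tip",np.sort(S)[:3].round(4))
    k=(S<.62);print(" curl",k.sum(),np.polyfit(S[k],T[k],1).round(4) if k.sum()>5 else "");o=np.argsort(S[k])
    print(np.c_[S[k],T[k],q[k][:,2]][o][::max(1,k.sum()//12)].round(4))
    t=q[:,2]>.285;print(" tab",t.sum(),S[t].mean(),T[t].mean())
E
python3 to.py .42 -.3135 .25 -1
```

```text
time: 11.7
eef_pos: [0.6548, 0.0249, 0.3729]
tcp_rot: [0.997, 0.071, 0.005, 0.001]
contact_force: [-0.8, 0.3, 0.7]
opening: 0.996
finger_force: 0.0
side 262 zmax [0.32538277 0.32556501 0.32562355] zmin [0.15785525 0.15805412 0.15808856] back [0.6687 0.6695 0.6697 0.6703] tip [0.5447 0.5448 0.5472]
 curl 62 [-0.0166 -0.0504]
[[ 0.5447 -0.0607  0.1831]
 [ 0.5501 -0.0587  0.1778]
 [ 0.5556 -0.0585  0.1702]
 [ 0.5611 -0.0571  0.1641]
 [ 0.569  -0.0594  0.1619]
 [ 0.5745 -0.0587  0.1591]
 [ 0.5822 -0.062   0.1599]
 [ 0.5899 -0.0633  0.1635]
 [ 0.5951 -0.0608  0.1671]
 [ 0.6002 -0.0594  0.1696]
 [ 0.6074 -0.06    0.1781]
 [ 0.6124 -0.0579  0.1811]
 [ 0.6196 -0.0596  0.1881]]
 tab 129 0.6484098448010708 -0.058086553966198426
top 2 zmax [0.32350005 0.32383768] zmin [0.32350005 0.32383768] back [0.6602 0.6605] tip [0.6602 0.6605]
 curl 0 
[]
 tab 2 0.6603520697862839 -0.06428171823247841
go [-279.3  301.9  116.9] turn 9.16 yaw 8.16 [-0.12  0.17  1.47 -0.    1.5   1.31]
```

View pics/side3c.png

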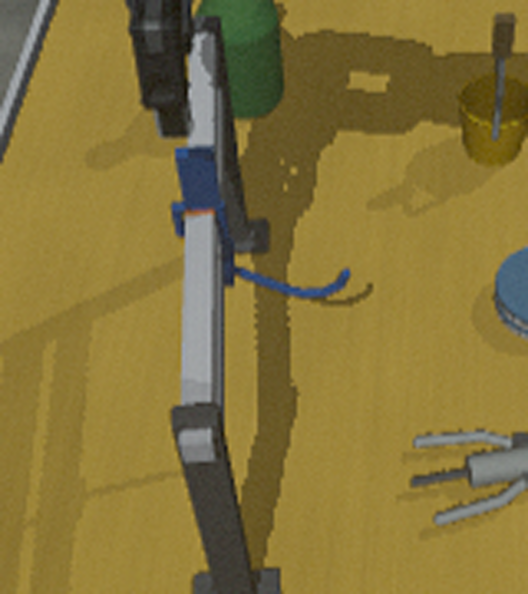

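Picture: the hook sits in the orange notch (200,210), released, with the curl hanging at about (310,293). Tab top z is 0.3255, as expected in the notch. Now the pail.

```bash
python3 -m crank '[[[-15,16,-10],0,0],[[-50,54,-10],1,0],[[-279,302,0],9,0],[[-279,302,0],9,0],[[-279,302,0],9,0],[[-279,302,0],9,0],[[-279,302,0],9,0],[[-279,302,0],9,0],[[-279,302,0],9,0],[[-279,302,0],9,0]]'; python3 -m crank '[[[0,0,50],0,0],[[0,0,100],0,0],[[0,0,130],0,0],[[0,0,130],0,0],[[0,0,130],0,0]]'; python3 to.py .42 -.3135 .135 -1
```

```text
time: 12.8
eef_pos: [0.4168, -0.3163, 0.3635]
tcp_rot: [1.0, -0.01, -0.002, -0.001]
contact_force: [0.2, 0.4, 0.2]
opening: 0.999
finger_force: 0.0
time: 13.3
eef_pos: [0.42, -0.3127, 0.2359]
tcp_rot: [1.0, -0.007, -0.001, -0.001]
contact_force: [0.2, 0.4, 0.2]
opening: 0.996
finger_force: 0.0
go [  0.2   0.9 100.9] turn 0.2 yaw -0.8 [-0.83 -0.05  1.94  0.    1.26  0.75]
```

```bash
python3 -m crank '[[[0,1,40],0,0],[[0,1,75],0,0],[[0,1,92],0,0],[[0,1,98],0,0],[[0,1,98],0,0],[[0,1,98],0,150],[[0,1,98],0,255],[[0,1,98],0,255],[[0,1,98],0,255],[[0,1,98],0,255]]' 50;  python3 -m crank '[[[0,0,0],0,255],[[0,0,0],0,255],[[0,0,0],0,255],[[0,0,0],0,255]]'
```

```text
time: 14.3
eef_pos: [0.4199, -0.3145, 0.1388]
tcp_rot: [1.0, -0.007, 0.0, 0.0]
contact_force: [-3.3, 1.4, 4.7]
opening: 0.157
finger_force: 50.4
time: 14.7
eef_pos: [0.42, -0.3145, 0.1387]
tcp_rot: [1.0, -0.007, 0.0, 0.0]
contact_force: [-0.1, 1.8, 4.7]
opening: 0.162
finger_force: 50.3
```

```bash
python3 -m crank '[[[0,0,-20],0,255],[[0,0,-50],0,255],[[0,0,-70],0,255],[[3,-20,-70],0,255],[[7,-55,-70],-1,255],[[12,-95,-70],-3,255],[[17,-135,-70],-4,255],[[22,-175,-70],-6,255],[[27,-215,-70],-8.6,255],[[32,-250,-70],-8.6,255]]';  python3 to.py .4641 .001 .2085 7.8
```

```text
time: 15.7
eef_pos: [0.4544, -0.063, 0.2066]
tcp_rot: [0.998, 0.068, -0.001, -0.0]
contact_force: [0.2, -0.4, -3.6]
opening: 0.157
finger_force: 49.5
go [ 18.3 -62.   -1.9] turn 0.02 yaw 7.82 [-0.36 -0.18  2.11 -0.    1.22  1.08]
```

```bash
python3 -m crank '[[[8,-25,-2],0,255],[[14,-45,-2],0,255],[[18,-57,-2],0,255],[[18,-62,-2],0,255],[[18,-62,-2],0,255],[[18,-62,-2],0,255],[[18,-62,-2],0,255]]';  python3 to.py .5751 .0161 .2085 7.8; python3 - <<'E'
from h import *
c=read_camera("side");im=c["frame"];P=cloud(c);cv2.imwrite("pics/side4.png",cv2.resize(im[130:310,170:350],None,fx=3.3,fy=3.3,interpolation=2))
E
```

```text
time: 16.4
eef_pos: [0.4649, -0.0019, 0.2102]
tcp_rot: [0.998, 0.067, -0.0, 0.0]
contact_force: [-0.1, -0.3, -3.2]
opening: 0.16
finger_force: 49.5
go [111.7  -3.1   1.7] turn -0.11 yaw 7.69 [-0.22 -0.17  2.1  -0.    1.22  1.21]
```

View pics/side4.png

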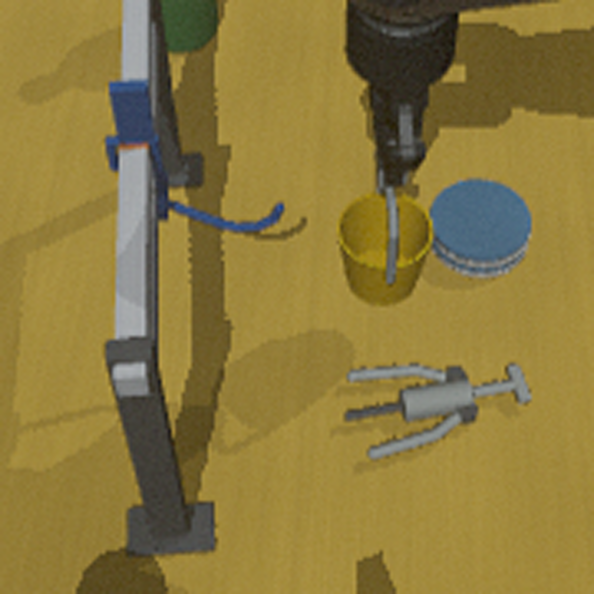

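Picture: the pail is held level at (388,250), lined up ahead of the curl tip at (280,208). I'll slide it in.

```bash
python3 -m crank '[[[20,-1,0],0,255],[[40,-2,0],0,255],[[55,-3,0],0,255],[[65,-3,0],0,255],[[75,-3,0],0,255],[[75,-3,0],0,255]]';  python3 -m crank '[[[10,0,0],0,255],[[20,0,0],0,255],[[30,0,0],0,255],[[37,0,0],0,255],[[37,0,0],0,255],[[37,0,0],0,255]]'; python3 to.py .5751 .0161 .178 7.8
```

```text
time: 17.05
eef_pos: [0.5396, 0.0117, 0.2103]
tcp_rot: [0.998, 0.068, 0.0, 0.0]
contact_force: [-0.7, -0.5, -3.9]
opening: 0.16
finger_force: 49.5
time: 17.65
eef_pos: [0.5754, 0.0171, 0.2101]
tcp_rot: [0.998, 0.068, -0.0, -0.0]
contact_force: [-0.0, 0.4, -3.3]
opening: 0.157
finger_force: 49.5
go [-0.4  1.  32.1] turn -0.03 yaw 7.77 [-0.15  0.09  1.85 -0.    1.21  1.29]
```

```bash
python3 -m crank '[[[0,1,8],0,255],[[0,1,16],0,255],[[0,1,24],0,255],[[0,1,28],0,255],[[0,1,30],0,255],[[0,1,30],0,255]]'; for i in 1 2 3; do python3 -m crank '[[[0,0,1],0,255],[[0,0,1],0,255]]' | egrep 'eef_pos|contact'; done
```

```text
time: 18.25
eef_pos: [0.5754, 0.016, 0.1799]
tcp_rot: [0.998, 0.068, -0.0, -0.0]
contact_force: [-0.4, 0.1, -3.3]
opening: 0.163
finger_force: 49.5
eef_pos: [0.5758, 0.016, 0.1797]
contact_force: [0.1, -0.1, -3.2]
eef_pos: [0.5757, 0.016, 0.1784]
contact_force: [0.2, -0.5, -3.1]
eef_pos: [0.5755, 0.016, 0.1772]
contact_force: [-0.4, -1.1, -3.3]
```

```bash
for i in 1 2 3; do python3 -m crank '[[[0,0,1],0,255],[[0,0,1],0,255]]' | egrep 'eef_pos|contact'; done
```

```text
eef_pos: [0.5755, 0.0161, 0.1761]
contact_force: [-0.3, 0.2, -2.7]
eef_pos: [0.5757, 0.016, 0.1754]
contact_force: [-0.2, 0.6, -2.9]
eef_pos: [0.576, 0.016, 0.1746]
contact_force: [0.8, 0.3, -2.2]
```

```bash
for i in 1 2; do python3 -m crank '[[[0,0,1],0,255],[[0,0,1],0,255]]' | egrep 'eef_pos|contact'; done; python3 - <<'E'
from h import *
c=read_camera("side");im=c["frame"];P=cloud(c);cv2.imwrite("pics/side5.png",cv2.resize(im[110:290,160:320],None,fx=3.3,fy=3.3,interpolation=2))
E
```

```text
eef_pos: [0.576, 0.016, 0.1737]
contact_force: [1.1, 0.1, -1.7]
eef_pos: [0.5757, 0.016, 0.1724]
contact_force: [0.7, 0.4, -1.8]
```

View pics/side5.png

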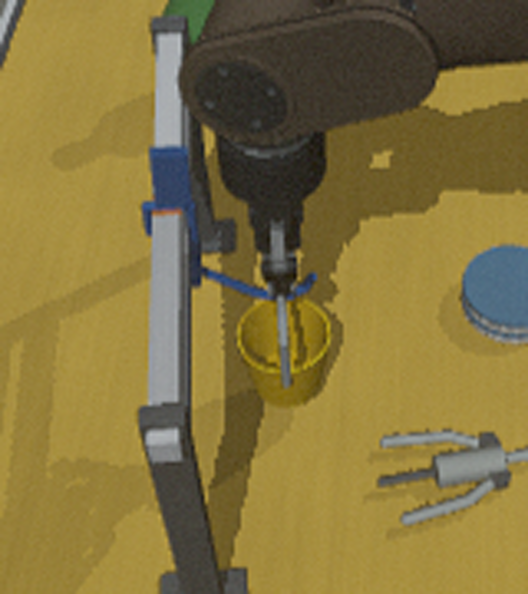

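Picture: the bail lies across the curl at about (280,295), with the hook still in the notch. The load is transferring, so I'll continue.

```bash
for i in 1 2 3; do python3 -m crank '[[[0,0,1],0,255],[[0,0,1],0,255]]' | egrep 'eef_pos|contact'; done
```

```text
eef_pos: [0.5756, 0.016, 0.1713]
contact_force: [1.3, 0.2, -1.0]
eef_pos: [0.5759, 0.016, 0.1709]
contact_force: [-0.3, -0.1, 1.5]
eef_pos: [0.5761, 0.0159, 0.1704]
contact_force: [-0.0, 0.8, 3.0]
```

```bash
python3 -m crank '[[[0,0,0],0,220],[[0,0,0],0,205],[[0,0,0],0,190],[[0,0,0],0,170],[[0,0,0],0,140],[[0,0,0],0,100],[[0,0,0],0,60],[[0,0,0],0,60],[[0,0,0],0,60],[[0,0,0],0,60]]'; python3 -m crank '[[[0,0,-10],0,60],[[0,0,-25],0,60],[[0,0,-50],0,60],[[0,0,-80],0,60],[[-20,0,-120],0,60],[[-50,0,-160],0,60],[[-80,0,-180],0,60],[[-80,0,-180],0,60]]'; python3 - <<'E'
from h import *
c=read_camera("side");im=c["frame"];P=cloud(c);np.save("side6.npy",P);cv2.imwrite("pics/side6.png",cv2.resize(im[110:290,160:320],None,fx=3.3,fy=3.3,interpolation=2))
E
```

```text
time: 21.5
eef_pos: [0.5757, 0.016, 0.1694]
tcp_rot: [0.998, 0.068, 0.0, 0.0]
contact_force: [0.6, -0.6, 1.1]
opening: 0.765
finger_force: 0.0
time: 22.3
eef_pos: [0.496, 0.0049, 0.3567]
tcp_rot: [0.998, 0.067, 0.006, 0.002]
contact_force: [0.6, 0.4, 0.3]
opening: 0.768
finger_force: 0.0
```

View pics/side6.png

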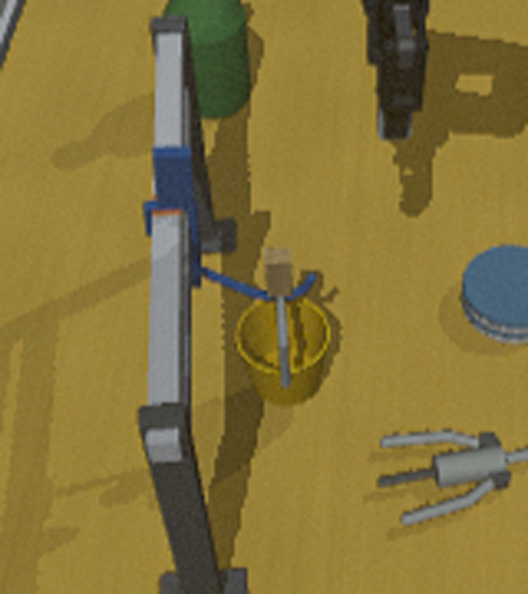

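Picture: the pail hangs upright in the curl at (283,330), and the hook tab is at (172,175) in the notch. I'll wait 2 s for any swing to die, check it is still, then hand in.

```bash
for i in 1 2; do python3 -m crank '[[[0,0,0],0,60],[[0,0,0],0,60],[[0,0,0],0,60],[[0,0,0],0,60],[[0,0,0],0,60],[[0,0,0],0,60],[[0,0,0],0,60],[[0,0,0],0,60],[[0,0,0],0,60],[[0,0,0],0,60]]' >/dev/null; done; python3 - <<'E'
from h import *
F=[]
for i in range(6):
    c=read_camera("side");P=cloud(c);im=c["frame"];F.append(im)
d=[cv2.absdiff(F[0],f)[150:240,225:270].mean().round(2) for f in F[1:]];print("motion",d)
hsv=cv2.cvtColor(im,cv2.COLOR_BGR2HSV).astype(int)
h=(hsv[...,0]>100)&(hsv[...,0]<125)&(hsv[...,1]>110)&(np.linalg.norm(P-[.63,.02,.25],axis=-1)<.15)
q=P[h];print("hook zmax",np.sort(q[:,2])[-3:],"zmin",q[:,2].min())
t=(np.linalg.norm(P-[.575,.016,.19],axis=-1)<.04)&(hsv[...,1]<150)&(P[...,2]>.17);print("tab",t.sum(),P[t].mean(0),P[t][:,2].max())
print(ctrl.sign_off())
E
```

```text
motion [np.float64(2.75), np.float64(2.81), np.float64(2.8), np.float64(2.77), np.float64(2.73)]
hook zmax [0.32574445 0.32649502 0.32761513] zmin 0.15473846010190262
tab 111 [0.57513692 0.02237393 0.19364138] 0.21180550149620947
the job is handed in; nothing more can be done
None
```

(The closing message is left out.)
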